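Set and clamp the analyser dial of a bench polarimeter

ROBOT

A 6-joint arm with a two-finger parallel gripper is mounted at the origin on a cart in front of the work surface, level with it; the furniture and walls round the work are solid. World frame = base frame: x ahead of the robot, y to its left, z up, the work surface at z = 0. Lengths are in m, angles in degrees, forces in N, time in s.
With the tool pointing down it reaches from about 0.35 to 0.925 m from the base axis. Payload 6.4 kg.
Tool frame: the origin (TCP) lies midway between the tips of the shut fingers; the grasp point (between the pads) lies 19 mm behind it; z points along the fingers, y is the line along which they close (so a half turn about z gives the same grasp; the last joint's range is limited). The gripper opens to 85 mm and grips with 20 to 120 N. Pads are 22 mm wide; open, the fingers measure 114 mm over their backs; the gripper's body (76 mm by 85 mm) begins 54 mm behind the grasp point. The pads swing forward as they close: fully open they stand 13 mm farther back than shut.
Start: joints at [63.02, 14.043, 89.255, -0, 76.702, -9.975], TCP at [0.19, 0.622, 0.231] pointing down, gripper open.
Joint ranges: [-179.41, 179.41], [-58.25, 129.5], [7.25, 145.43], [-54.29, 234.29], [11.92, 165.04], [-157.13, 157.13]. Speed limits (degrees/s): [147.25, 147.25, 180, 180, 180, 180].

INTERFACE

Orientations are given as [roll, pitch, yaw] about the fixed x, y, z axes, in that order (R = Rz(yaw) Ry(pitch) Rx(roll)).
In Python, from workcell import arm gives the robot as it stands.
- The arm moves only by the tool drive_tool, never from a script. Its arguments are lists of equal length, an entry for each row: "slide": the shift along the tool's x, y, z in m, a list of three; "turn": the turn about the tool's z in rad; "claw": the opening, from -1 (shut) to 1 (fully open), so that 0 is half open. A call has 1 to 20 rows; each row is the pose to reach, as a shift and turn from the pose commanded when the call began, along the tool's axes at that moment; what a row does not reach only later rows make up. A row lasts 1/12 s, in which the tool goes at most 41.7 mm and 7.16 degrees, less where a joint would pass 70% of its speed; a pose out of reach is approached as far as the arm can. A call with a gripper value outside its range is refused whole. The fingers move at their own pace and stop on an object; "grip_force" is the grip in N (left out, the last holds). Time passes only in rows, so rows that repeat a pose let the fingers close. It gives the time, the measured TCP pose, the force, the opening and the grip force at its end, in the units of the state.
- arm.sense(): the state, without advancing time (a new reading comes with each control period).
- arm.read_camera(name): name is "scene" or "top" or "wrist"; returns a dict with "color" (384x512x3 uint8, red, green, blue), "fovy" (degrees; the focal length in pixels is half the picture's height over the tangent of half this angle, whatever the lens; pixels are square), "cx", "cy" (the principal point, pixels), "rvec" (rotation vector, rad) and "tvec" (3), from world to camera coordinates, as OpenCV has them. Camera axes: x right, y down, z forward; pixel columns grow to the right and rows downward; lengths in m; the calibration is good to about 2 mm. A picture is of the moment at which its call begins. There is no depth.
- arm.job_done(): hands the job in; it is judged then, once.
Trained networks look in a picture, given as the dict that the camera call returned (one of the last four; its "shot" number tells which), for a name from the list of things; names that differ only in an ending like _2 or _b are one class to them, and where a whole thing is asked for, a point or a joint stands for the part that bears it (a point fixed in the world has none). Each returns a list of dicts, best first, with "score" (0 to 1); they miss things now and then, are a little off and sometimes report something else, mostly with a low value. They report only what shows in the picture. A call takes as long as a camera call.
- arm.outline_of(picture, label): "region" (384x512 bool, what is visible of it).
- arm.landmark_of(picture, label): "centre" ([x, y, z] in m, in world coordinates, good to about 4 mm: a listed point, or the origin of a listed thing).
The state is a dict: "t": time; "q": joint angles; "joint_vel": joint speeds; "tau": joint torques, N m; "position": TCP position; "eef_rot": TCP orientation; "wrist_force": force on the tool from outside, world axes, zero at the start; "torque": the same for the moment, N m; "width": opening from 0.0 (shut) to 1.0 (fully open); "grip_force": force on a finger pad.
Only numpy, scipy, OpenCV 4.12 (cv2) and the standard library are available. Lean on these libraries where they do the work, as an engineer would, in place of code of your own. Each camera call takes 0.05 s, during which the arm holds its last target. There are 200 camera calls.

TASK

Get the bench polarimeter ready for the 30 degree control solution: loosen its clamp lever, turn the knurled ring until the 30 degree line of the dial stands at the index line on the front plate, then swing the lever tight again until the dial is firmly clamped at that reading, without forcing the lever beyond firm. Leave the bottles beside it standing where they are.

Things in the scene. Friction and masses are not known exactly. Their poses are not given: they have to be found in the camera images.
- polarimeter: White bench polarimeter, fixed; 180 x 150 mm base, 232 mm high over all. Origin: on the worktop, on the vertical axis of the dial. z up; -x is its front, with the index plate; -y is the side with the grey clamp bracket and lever. From below: lamp base, glass sample tube and rear column, round head of 80 mm radius, dial.
- dial (a joint): Reading of the dial, rad: the scale line that stands at the index line (0.5236 = 30 degrees). Grows when turned anticlockwise seen from above. Stops at -5 and 185 degrees. Starts 85 to 145 degrees above 30, so most wrists need to take hold twice. Loosened it turns with 0.06 N m and stays where it is left; clamped it does not turn.
- zero_mark (a point): Outer end of the scale's zero line, 70 mm from the axis, on the white disc (radius 72 mm, upper face at z = 175 mm). The zero line is the thickest and carries a black diamond. Going clockwise from it the readings rise to 180 over half the disc: short black lines every 5, medium every 10, long every 30 degrees; 30 is the first long line after zero.
- index_mark (a point): Inner end of the black radial index line, on the small aluminium plate at the front (-x) of the head, 76 mm from the dial's axis, level with the scale (z = 175 mm).
- ring_grip (a point): Point on the dial's axis at z = 198 mm, the height to grip the black knurled ring that turns with the dial: an upright cylinder, 56 mm in diameter (58 over its ribs), from the disc at z = 175 mm up to 210 mm. 28 mm round it is free for fingers down to the disc; farther out only the clamp stands, on the -y side.
- clamp_lever (a joint): Angle of the clamp lever, rad, about its vertical screw: 0 fully loose (pointing 70 degrees clockwise of the polarimeter's +x), growing clockwise seen from above as it tightens; stop at 2.0. Below 0.8 the dial is free. It bites somewhere between 0.9 and 1.35, by the wear of its pad; it is firm 0.2 to 0.45 rad beyond the bite, and 0.6 rad beyond it is forced.
- clamp_screw (a point): Axis of the lever's vertical screw, at the top of the lever's hub (z = 215 mm), 67 mm from the dial's axis on the -y side. Turning the lever takes 0.3 N m (5 N at its grip point); past the bite this rises by about 1 N m per rad, so that at 9 to 11 N there it is well firm. It stays where it is left, or springs back up to a tenth of a radian.
- lever_grip (a point): Grip point of the lever, moving with it: centre of a level round black bar, 12 mm thick, 60 mm from the screw's axis, at z = 219 mm. The bar runs level from 24 to 80 mm from that axis and ends in a 15 mm ball. Under and beside its outer half all is free for 150 mm down.
- clamp_shoe: Steel shoe with a brass pad, 11 mm across, under the jaw of the clamp bracket; the lever lowers it 7 mm per rad onto the dial's rim. Its contact force is the clamping force: none when loose, above 25 N when firm; 90 N would mark the dial. Not to be touched.
- bottle_brown: Amber bottle with a black cap, 60 mm across, 142 mm high, standing to the left of the polarimeter. Origin: centre of its foot. Bystander.
- bottle_white: White bottle with a white screw cap, 61 mm across, 150 mm high, standing behind on the left. Origin: centre of its foot. Bystander.

How it is judged (in metres and radians):
On the way, in this order (a step that is already met when the one before it is completed fails the run):
1. the clamp is loosened: the shoe no longer presses on the dial (contact force between clamp_shoe and anything else below 0.5 N), for 0.2 s.
2. the dial reads 30 degrees, within 3, with the clamp still loose (value of joint dial between 0.4712 and 0.576 rad and contact force between clamp_shoe and anything else below 0.5 N), for 0.2 s.
At the end, for the whole second after the job is handed in: The dial is at rest with its reading at 30 degrees, within 3 degrees; the clamp shoe presses on it with more than 25 N; both bottles stand upright (value of joint dial between 0.4712 and 0.576 rad and contact force between clamp_shoe and anything else above 25 N and velocity of joint dial between -0.02 and 0.02 rad/s and angle between each of bottle_brown, bottle_white's own z axis and vertical below 0.2 rad); the robot touches nothing.
It fails at once if the clamp is forced: it presses on the dial with over 90 N (contact force between clamp_shoe and anything else above 90 N).
It fails at once if a bottle is pushed more than 25 mm from its place (distance of any of bottle_brown, bottle_white from where it was at the start of the episode above 0.025 m).
It also fails if it takes over 72 s, if anything falls off the work surface, if the arm or the gripper's body presses on something with over 40 N, if the wrist force passes 120 N, or if a joint passes its speed limit or range.

## Working session

There is one attempt and no reset: what is moved stays moved. The work goes in short steps, Python scripts to look and compute and a tool call to move; the robot and the scene stay as the last step left them, time stands still between calls to the robot, and variables do not carry over. Pictures are saved under pics/ and viewed, at most 10 in all, crops included, and the job is handed in when it is done.

Besides the shell and the picture viewer there is one more tool, called after "Call:" as a command line: name --pt "numbers of a row" for each row, then --argument value for the rest. drive_tool: Moves the arm, as the interface text tells. Its arguments: {"type":"object","properties":{"slide":{"type":"array"},"turn":{"type":"array"},"claw":{"type":"array"},"grip_force":{"type":"number"}},"required":["slide","turn","claw"]}

```bash
mkdir -p pics
cat > h.py <<'E'
import numpy as np, cv2
from workcell import arm
def proj(p,P):
    K=kk(p); return cv2.projectPoints(np.array(P,float).reshape(-1,3),np.array(p['rvec']),np.array(p['tvec']),K,None)[0].reshape(-1,2)
def kk(p):
    f=192/np.tan(np.radians(p['fovy'])/2); return np.array([[f,0,p['cx']],[0,f,p['cy']],[0,0,1.]])
def back(p,uv,z):
    R=cv2.Rodrigues(np.array(p['rvec'],float))[0]; t=np.array(p['tvec'],float).ravel()
    c=-R.T@t; d=R.T@np.linalg.inv(kk(p))@np.array([uv[0],uv[1],1.]); return c+d*(z-c[2])/d[2]
E
python3 - <<'E'
from h import *
s=arm.sense(); print({k:np.round(v,3) for k,v in s.items()})
ims=[]
for n in ("top","scene"):
    p=arm.read_camera(n); ims.append(p['color'])
    R=cv2.Rodrigues(np.array(p['rvec'],float))[0]; print(n,(-R.T@np.array(p['tvec'],float).ravel()).round(3),p['fovy'])
    for l in ("polarimeter","zero_mark","index_mark","ring_grip","clamp_screw","lever_grip","bottle_brown","bottle_white"):
        print(l,[(round(r['score'],2),np.round(r['centre'],3)) for r in arm.landmark_of(p,l)[:2]])
    cv2.imwrite(f'pics/{n}.png',p['color'][:,:,::-1])
E
```

```text
{'t': np.float64(0.0), 'q': array([ 6.3020e+01,  1.4082e+01,  8.9325e+01, -3.0000e-03,  7.6703e+01,
       -9.9740e+00]), 'joint_vel': array([ 0.051, -0.087, -0.04 ,  0.067,  0.035, -0.02 ]), 'tau': array([-3.0000e-03, -4.2951e+01, -3.2612e+01, -0.0000e+00,  6.0000e-03,
       -0.0000e+00]), 'position': array([0.19 , 0.621, 0.23 ]), 'eef_rot': array([-1.79890e+02, -1.60000e-02,  1.62995e+02]), 'wrist_force': array([-0.056, -0.556, -0.117]), 'torque': array([ 0.056, -0.044, -0.03 ]), 'grip_force': np.float64(0.0), 'width': np.float64(1.001)}
top [0.546 0.103 1.033] 53.14894414181172
polarimeter []
zero_mark [(0.71, array([ 0.6  , -0.044,  0.178]))]
index_mark [(0.6, array([0.471, 0.015, 0.176]))]
ring_grip [(0.63, array([ 0.545, -0.006,  0.199]))]
clamp_screw [(0.68, array([ 0.526, -0.07 ,  0.213]))]
lever_grip [(0.51, array([ 0.467, -0.085,  0.224]))]
bottle_brown [(0.97, array([0.528, 0.289, 0.002]))]
bottle_white [(0.97, array([ 0.687,  0.325, -0.003]))]
scene [ 0.27  -0.342  0.815] 57.03671435023388
polarimeter [(0.56, array([ 0.546, -0.003, -0.002]))]
zero_mark [(0.72, array([ 0.604, -0.045,  0.173]))]
index_mark [(0.88, array([0.473, 0.013, 0.171]))]
ring_grip [(0.71, array([ 0.547, -0.   ,  0.199]))]
clamp_screw [(0.62, array([ 0.525, -0.071,  0.213]))]
lever_grip [(0.78, array([ 0.473, -0.083,  0.218]))]
bottle_brown [(0.87, array([ 0.523,  0.285, -0.   ]))]
bottle_white [(0.71, array([ 0.68 ,  0.328, -0.   ]))]
```

Run:
```python
import cv2
a=cv2.imread('pics/top.png');b=cv2.imread('pics/scene.png')
# upscaled crop
from h import *
cv2.imwrite('pics/topc.png',cv2.resize(a[180:330,180:380],(800,600),interpolation=cv2.INTER_CUBIC))
```

```text
(no output)
```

View pics/top.png

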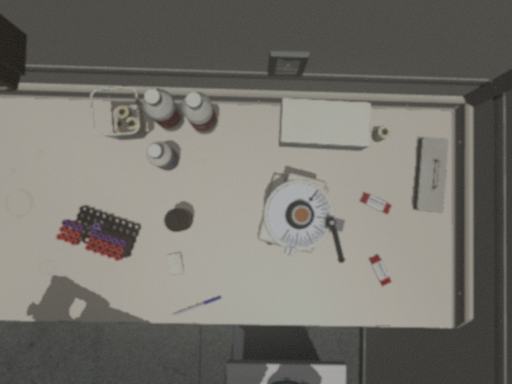

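View pics/scene.png

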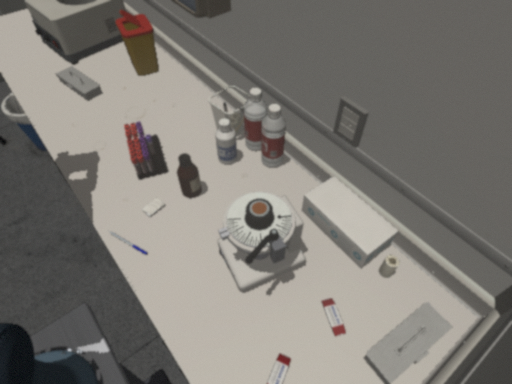

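The top view shows the ring at about (300,214), the index plate at (290,250), and the lever running from (333,222) to (341,260). The scene view agrees. The landmarks put the polarimeter yaw near -13°, the lever near 1.47 rad and the reading near 156°. I'll move above the lever next.

Call:
drive_tool --pt "-0.1 -0.15 -0.08" --pt "-0.475 -0.593 -0.1" --pt "-0.475 -0.593 -0.1" --pt "-0.475 -0.593 -0.1" --pt "-0.475 -0.593 -0.1" --pt "-0.475 -0.593 -0.1" --pt "-0.475 -0.593 -0.1" --pt "-0.475 -0.593 -0.1" --pt "-0.475 -0.593 -0.1" --pt "-0.475 -0.593 -0.1" --pt "-0.475 -0.593 -0.1" --pt "-0.475 -0.593 -0.1" --pt "-0.475 -0.593 -0.1" --pt "-0.475 -0.593 -0.1" --pt "-0.475 -0.593 -0.1" --pt "-0.475 -0.593 -0.1" --pt "-0.475 -0.593 -0.1" --pt "-0.475 -0.593 -0.1" --pt "-0.475 -0.593 -0.1" --pt "-0.475 -0.593 -0.1" --turn '[0.12, 0.24, 0.37, 0.5, 0.62, 0.75, 0.87, 1.0, 1.12, 1.25, 1.37, 1.5, 1.62, 1.75, 1.87, 2.0, 2.12, 2.25, 2.37, 2.5]' --claw '[1, 1, 1, 1, 1, 1, 1, 1, 1, 1, 1, 1, 1, 1, 1, 1, 1, 1, 1, 1]'

```text
t: 2.57
position: [0.4719, -0.0881, 0.3317]
eef_rot: [179.9, -0.0, 19.7]
wrist_force: [0.7, 0.7, -0.5]
width: 1.001
grip_force: 0.0
```

```bash
cat > m.py <<'E'
from h import *
import sys
s=arm.sense(); print('t',s['t'],'q',np.round(s['q'],1),'pos',np.round(s['position'],4),'yaw',round(s['eef_rot'][2],1))
p=arm.read_camera("wrist")
for l in ("zero_mark","index_mark","ring_grip","clamp_screw","lever_grip"):
    r=arm.landmark_of(p,l)[:1]
    if r: print(l,round(r[0]['score'],2),np.round(r[0]['centre'],4), proj(p,r[0]['centre']).round(0))
cv2.imwrite('pics/%s.png'%sys.argv[1],p['color'][:,:,::-1])
E
python3 m.py w1
```

```text
t 2.5667 q [-24.1 -13.5 106.5  -0.   87.   46.2] pos [ 0.4719 -0.0881  0.3317] yaw 19.7
index_mark 0.68 [0.47   0.015  0.1744] [[162. 150.]]
ring_grip 0.77 [ 0.546  -0.0041  0.1954] [[196.  82.]]
clamp_screw 0.88 [ 0.5291 -0.0687  0.2169] [[256. 124.]]
lever_grip 0.75 [ 0.4716 -0.0834  0.2208] [[250. 190.]]
```

View pics/w1.png

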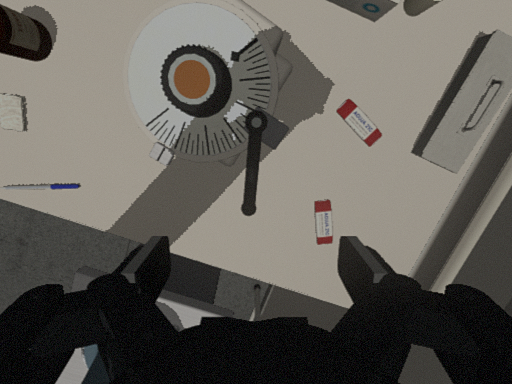

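The wrist view shows the lever from the screw at (256,122) to the ball at (248,210), with the index plate at (162,152). The landmarks agree to 2 mm. I'll narrow the fingers and descend to straddle the bar.

Call:
drive_tool --pt "0.001 -0.0045 0" --pt "0.001 -0.0045 0" --pt "0.001 -0.0045 0.03" --pt "0.001 -0.0045 0.06" --pt "0.001 -0.0045 0.09" --pt "0.001 -0.0045 0.115" --pt "0.001 -0.0045 0.133" --pt "0.001 -0.0045 0.133" --pt "0.001 -0.0045 0.133" --turn '[0.1, 0.1, 0.1, 0.1, 0.1, 0.1, 0.1, 0.1, 0.1]' --claw '[-0.35, -0.35, -0.35, -0.35, -0.35, -0.35, -0.35, -0.35, -0.35]' --grip_force 30

```text
t: 3.62
position: [0.4698, -0.0793, 0.1979]
eef_rot: [-179.9, 0.1, 14.8]
wrist_force: [0.7, -0.2, 0.6]
width: 0.326
grip_force: 0.0
```

Call:
drive_tool --pt "0.0002 0.011 0" --pt "0.001 0.017 0" --pt "0.0026 0.023 0" --pt "0.0046 0.0286 0" --pt "0.007 0.034 0" --pt "0.0104 0.039 0" --pt "0.014 0.044 0" --pt "0.018 0.048 0" --pt "0.0226 0.052 0" --pt "0.0275 0.0557 0" --pt "0.0327 0.0587 0" --pt "0.038 0.061 0" --pt "0.044 0.063 0" --pt "0.044 0.063 0" --turn '[-0.1, -0.2, -0.3, -0.4, -0.5, -0.6, -0.7, -0.8, -0.9, -1.0, -1.1, -1.2, -1.3, -1.3]' --claw '[-0.35, -0.35, -0.35, -0.35, -0.35, -0.35, -0.35, -0.35, -0.35, -0.35, -0.35, -0.35, -0.35, -0.35]'

```text
t: 4.78
position: [0.5297, -0.1297, 0.2]
eef_rot: [179.9, 0.0, 89.3]
wrist_force: [-1.5, 0.5, -0.1]
width: 0.325
grip_force: 0.6
```

Call:
drive_tool --pt "0 -0.003 -0.03" --pt "0 -0.003 -0.06" --pt "0 -0.003 -0.1" --pt "0 -0.003 -0.14" --pt "0 -0.003 -0.14" --turn '[0, 0, 0, 0, 0]' --claw '[-0.35, 1, 1, 1, 1]'

```text
t: 5.2
position: [0.5292, -0.1312, 0.3506]
eef_rot: [179.0, 0.5, 89.0]
wrist_force: [0.1, -1.0, 2.2]
width: 0.874
grip_force: 0.0
```

```bash
python3 m.py w2
```

```text
t 5.2 q [-25.8  -5.1  97.2  -0.   86.8 -24.9] pos [ 0.5292 -0.1312  0.3506] yaw 89.0
zero_mark 0.63 [ 0.5987 -0.0438  0.1794] [[315.  94.]]
index_mark 0.73 [0.4716 0.0135 0.175 ] [[190.  36.]]
ring_grip 0.63 [ 0.5477 -0.0037  0.1952] [[267.  49.]]
clamp_screw 0.86 [ 0.5257 -0.0693  0.2181] [[246. 121.]]
lever_grip 0.89 [ 0.526  -0.1252  0.2193] [[247. 179.]]
```

View pics/w2.png

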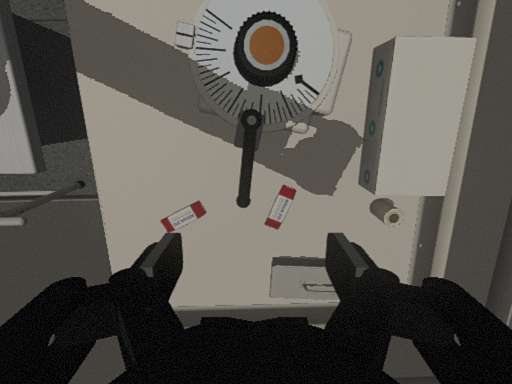

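The view shows the lever now pointing away from the head, from (250,120) to the ball at (243,200), so it is loose. The zero diamond is at (300,79) and the index plate at (185,36). The reading is about 156°. I'll descend on the ring at yaw 70 and grip it.

Call:
drive_tool --pt "0.03 0.004 0" --pt "0.07 0.008 0" --pt "0.105 0.012 0" --pt "0.128 0.015 0.02" --pt "0.128 0.015 0.04" --pt "0.128 0.015 0.07" --pt "0.128 0.015 0.1" --pt "0.128 0.015 0.13" --pt "0.128 0.015 0.15" --pt "0.128 0.015 0.165" --pt "0.128 0.015 0.17" --pt "0.128 0.015 0.17" --turn '[0.1, 0.2, 0.3, 0.33, 0.33, 0.33, 0.33, 0.33, 0.33, 0.33, 0.33, 0.33]' --claw '[1, 1, 1, 1, 1, 1, 1, 1, 1, 1, 1, 1]'

```text
t: 6.5
position: [0.5412, -0.0016, 0.1658]
eef_rot: [-179.7, 0.0, 70.2]
wrist_force: [-0.3, 0.0, -0.3]
width: 1.002
grip_force: 0.0
```

Call:
drive_tool --pt "0 0.0056 -0.011" --pt "0 0.0056 -0.011" --pt "0 0.0056 -0.011" --turn '[0, 0, 0]' --claw '[1, 1, 1]'

```text
t: 6.75
position: [0.55, -0.0043, 0.1821]
eef_rot: [179.7, -0.0, 70.2]
wrist_force: [0.2, -0.1, 0.3]
width: 1.0
grip_force: 0.0
```

Call:
drive_tool --pt "0 0 0" --pt "0 0 0" --pt "0 0 0" --pt "0 0 0" --pt "0 0 0" --pt "0 0 0" --turn '[0, 0, 0, 0, 0, 0]' --claw '[0.2, 0.2, 0.2, 0.2, 0.2, 0.2]' --grip_force 30

```text
t: 7.25
position: [0.5458, -0.0029, 0.18]
eef_rot: [-179.6, 0.0, 70.2]
wrist_force: [-11.9, 2.2, 10.9]
width: 0.648
grip_force: 31.4
```

Call:
drive_tool --pt "0 -0.002 -0.002" --pt "0 -0.002 -0.002" --pt "0 -0.002 -0.002" --pt "0 -0.002 -0.002" --pt "0 -0.002 -0.002" --pt "0 -0.002 -0.002" --turn '[0, 0, 0.05, 0.15, 0.25, 0.3]' --claw '[0.2, 0.2, 0.2, 0.2, 0.2, 0.2]'

```text
t: 7.75
position: [0.546, -0.003, 0.1803]
eef_rot: [-180.0, -0.0, 52.7]
wrist_force: [5.5, -1.4, -5.7]
width: 0.645
grip_force: 36.3
```

Call:
drive_tool --pt "0 0.0006 0.0007" --pt "0 0.0006 0.0007" --pt "0 0.0006 0.0007" --pt "0 0.0006 0.0007" --pt "0 0.0006 0.0007" --pt "0 0.0006 0.0007" --pt "0 0.0006 0.0007" --pt "0 0.0006 0.0007" --pt "0 0.0006 0.0007" --pt "0 0.0006 0.0007" --pt "0 0.0006 0.0007" --pt "0 0.0006 0.0007" --pt "0 0.0006 0.0007" --pt "0 0.0006 0.0007" --pt "0 0.0006 0.0007" --pt "0 0.0006 0.0007" --pt "0 0.0006 0.0007" --pt "0 0.0006 0.0007" --pt "0 0.0006 0.0007" --pt "0 0.0006 0.0007" --turn '[0.1, 0.2, 0.3, 0.4, 0.5, 0.6, 0.7, 0.8, 0.9, 1.0, 1.1, 1.2, 1.3, 1.4, 1.5, 1.6, 1.7, 1.8, 1.9, 1.9]' --claw '[0.2, 0.2, 0.2, 0.2, 0.2, 0.2, 0.2, 0.2, 0.2, 0.2, 0.2, 0.2, 0.2, 0.2, 0.2, 0.2, 0.2, 0.2, 0.2, 0.2]'

```text
t: 9.42
position: [0.5462, -0.0052, 0.1802]
eef_rot: [179.9, -0.1, -56.1]
wrist_force: [-4.2, -8.6, -2.3]
width: 0.641
grip_force: 36.8
```

Run:
```python
from h import *
s=arm.sense(); print(np.round(s['q'],1),s['eef_rot'],s['wrist_force'])
for n in ("top","wrist"):
    p=arm.read_camera(n)
    for l in ("zero_mark","index_mark"):
        r=arm.landmark_of(p,l)[:1]
        if r:
            c=r[0]['centre']; print(n,l,round(r[0]['score'],2),np.round(c,4),np.degrees(np.arctan2(c[1]+.0032,c[0]-.5462)))
```

```text
[-12.4   3.2 106.9  -0.2  69.8 133.8] [ 1.79863991e+02 -1.22835130e-01 -5.61063756e+01] [-4.15345618 -8.61937563 -2.26240071]
top zero_mark 0.63 [ 0.4772 -0.0251  0.1765] -162.39101436895317
top index_mark 0.8 [0.4728 0.0155 0.1774] 165.70690877672845
wrist zero_mark 0.64 [ 0.4782 -0.0278  0.1783] -160.1116642935125
```

Call:
drive_tool --pt "0 0 0" --pt "0 0 0" --pt "0 0 0" --pt "0 0 -0.02" --pt "0 0 -0.05" --pt "0 0 -0.09" --pt "0 0 -0.12" --pt "0 0 -0.15" --turn '[0, 0, 0, 0, 0, 0, 0, 0]' --claw '[0.8, 0.8, 0.8, 0.8, 0.8, 0.8, 0.8, 0.8]'

```text
t: 10.38
position: [0.5468, -0.0032, 0.333]
eef_rot: [-179.9, -0.1, -55.8]
wrist_force: [0.7, -0.2, 0.1]
width: 0.9
grip_force: 0.0
```

Call:
drive_tool --pt "0.01 0.03 0" --pt "0.02 0.06 0" --pt "0.04 0.095 0" --pt "0.04 0.095 0" --pt "0.04 0.095 0" --pt "0.04 0.095 0" --pt "0.04 0.095 0" --pt "0.04 0.095 0" --pt "0.04 0.095 0" --pt "0.04 0.095 0" --pt "0.04 0.095 0" --pt "0.04 0.095 0" --pt "0.04 0.095 0" --pt "0.04 0.095 0" --pt "0.04 0.095 0" --pt "0.04 0.095 0" --pt "0.04 0.095 0" --pt "0.04 0.095 0" --pt "0.04 0.095 0" --pt "0.04 0.095 0" --turn '[-0.12, -0.24, -0.36, -0.48, -0.6, -0.72, -0.84, -0.96, -1.08, -1.2, -1.32, -1.44, -1.56, -1.68, -1.8, -1.92, -2.04, -2.16, -2.28, -2.4]' --claw '[0.8, 0.8, 0.8, 0.8, 0.8, 0.8, 0.8, 0.8, 0.8, 0.8, 0.8, 0.8, 0.8, 0.8, 0.8, 0.8, 0.8, 0.8, 0.8, 0.8]'

```text
t: 12.05
position: [0.4905, -0.0897, 0.3308]
eef_rot: [180.0, 0.0, 82.0]
wrist_force: [-0.6, 0.0, 0.0]
width: 0.9
grip_force: 0.0
```

```bash
python3 m.py w3
python3 - <<'E'
import cv2
a=cv2.imread('pics/w3.png'); cv2.imwrite('pics/w3c.png',cv2.resize(a[0:210,120:400],(800,600),interpolation=cv2.INTER_CUBIC))
E
```

```text
t 12.05 q [-23.4 -10.7 104.2   0.   86.5 -15.4] pos [ 0.4905 -0.0897  0.3308] yaw 82.0
zero_mark 0.65 [ 0.4789 -0.024   0.1782] [[233. 120.]]
index_mark 0.95 [0.469  0.0128 0.1751] [[217.  84.]]
ring_grip 0.6 [ 0.5426 -0.0052  0.1966] [[296.  90.]]
clamp_screw 0.64 [ 0.5262 -0.0672  0.2156] [[288. 162.]]
lever_grip 0.64 [ 0.5244 -0.126   0.2177] [[293. 222.]]
```

View pics/w3c.png

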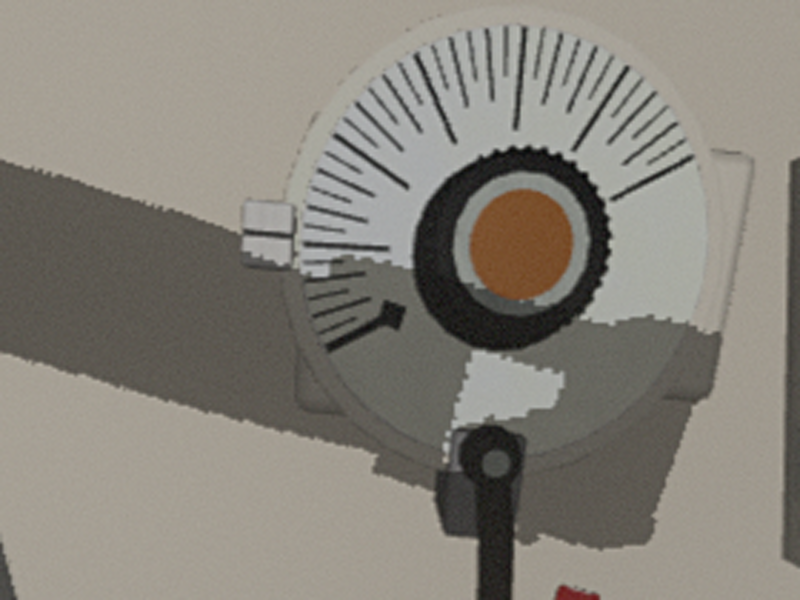

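The crop shows the 30° long line from (304,244) to (389,248). It is slightly below the index line, which runs from (243,233) to (293,236). I'll compute the exact offset.

Run:
```python
from h import *
p=arm.read_camera("wrist")
L={0:((328,348),(393,315)),30:((304,244),(389,248)),60:((335,135),(408,187)),90:((417,55),(455,142)),120:((525,28),(516,129)),150:((627,69),(574,149)),180:((692,157),(613,199))}
W=lambda c:back(p,(c[0]/2.857+120-.3,c[1]/2.857-.3),.175)[:2]
A=[];b=[]
for k,(o,i) in L.items():
    d=W(o)-W(i); n=np.array([-d[1],d[0]])/np.hypot(*d); A.append(n); b.append(n@W(o))
c=np.linalg.lstsq(np.array(A),np.array(b),rcond=None)[0]; print(c)
an=lambda x:np.degrees(np.arctan2(*(x-c)[::-1]))
offs=[(an(W(o))+k)%360 for k,(o,i) in L.items()]
print(np.round(offs,1),[round(float(np.hypot(*(W(o)-c))),4) for o,i in L.values()])
I=[an(W((293,236))),an(W((268,234.5))),an(W((243,233)))]
print(np.round(I,1),np.hypot(*(W((293,236))-c)),'reading',np.median(offs)-np.mean(I))
```

```text
[ 0.54677777 -0.00387394]
[198.1 198.4 198.4 198.3 198.4 198.3 198.4] [0.0696, 0.07, 0.07, 0.0695, 0.0699, 0.0693, 0.0696]
[166.5 166.7 166.9] 0.0739584871260526 reading 31.680891852618743
```

Call:
drive_tool --pt "0.03 0.015 0" --pt "0.06 0.03 0" --pt "0.093 0.044 0" --pt "0.093 0.044 0.02" --pt "0.093 0.044 0.05" --pt "0.093 0.044 0.08" --pt "0.093 0.044 0.11" --pt "0.093 0.044 0.135" --pt "0.093 0.044 0.15" --pt "0.093 0.044 0.15" --pt "0.093 0.044 0.15" --pt "0.093 0.044 0.15" --turn '[0, 0, 0, 0, 0, 0, 0, 0, 0, 0, 0, 0]' --claw '[1, 1, 1, 1, 1, 1, 1, 1, 1, 1, 1, 1]'

```text
t: 13.4
position: [0.5485, -0.0045, 0.1822]
eef_rot: [179.9, 0.0, 81.6]
wrist_force: [0.8, 0.3, 0.8]
width: 0.999
grip_force: 0.0
```

Call:
drive_tool --pt "0 0 0" --pt "0 0 0" --pt "0 0 0" --pt "0 0 0" --pt "0 0 0" --pt "0 0 0" --turn '[0, 0, 0, 0, 0, 0]' --claw '[0.2, 0.2, 0.2, 0.2, 0.2, 0.2]'

```text
t: 13.9
position: [0.5454, -0.004, 0.1824]
eef_rot: [-179.6, 0.0, 81.7]
wrist_force: [-14.3, 1.7, 12.7]
width: 0.644
grip_force: 30.8
```

Call:
drive_tool --pt "0 -0.001 -0.001" --pt "0 -0.001 -0.001" --pt "0 -0.001 -0.001" --pt "0 -0.001 -0.001" --pt "0 -0.001 -0.001" --turn '[0.01, 0.02, 0.03, 0.03, 0.03]' --claw '[0.2, 0.2, 0.2, 0.2, 0.2]'

```text
t: 14.32
position: [0.5453, -0.0039, 0.1825]
eef_rot: [-179.8, 0.0, 79.9]
wrist_force: [-6.7, 1.1, 4.9]
width: 0.648
grip_force: 32.7
```

Call:
drive_tool --pt "0 0 0" --pt "0 0 0" --pt "0 0 0" --pt "0 0 -0.02" --pt "0 0 -0.05" --pt "0 0 -0.09" --pt "0 0 -0.12" --pt "-0.03 -0.01 -0.15" --pt "-0.06 -0.03 -0.15" --pt "-0.091 -0.045 -0.15" --pt "-0.091 -0.045 -0.15" --pt "-0.091 -0.045 -0.15" --turn '[0, 0, 0, 0, 0, 0, 0, 0, 0, 0, 0, 0]' --claw '[0.9, 0.9, 0.9, 0.9, 0.9, 0.9, 0.9, 0.9, 0.9, 0.9, 0.9, 0.9]'

```text
t: 15.32
position: [0.486, -0.087, 0.3322]
eef_rot: [179.9, 0.0, 79.7]
wrist_force: [0.1, -0.3, 0.4]
width: 0.952
grip_force: 0.0
```

```bash
python3 m.py w4
python3 - <<'E'
import cv2
a=cv2.imread('pics/w4.png'); cv2.imwrite('pics/w4c.png',cv2.resize(a[0:210,120:400],(800,600),interpolation=cv2.INTER_CUBIC))
E
```

```text
t 15.3167 q [-23.3 -11.5 104.8   0.   86.6 -13.1] pos [ 0.486  -0.087   0.3322] yaw 79.7
zero_mark 0.7 [ 0.4774 -0.022   0.178 ] [[233. 121.]]
index_mark 0.82 [0.4715 0.0157 0.1719] [[221.  84.]]
ring_grip 0.79 [ 0.5482 -0.0041  0.1984] [[303.  88.]]
clamp_screw 0.98 [ 0.5274 -0.0666  0.2159] [[293. 161.]]
lever_grip 0.68 [ 0.5249 -0.1295  0.2183] [[300. 225.]]
```

View pics/w4c.png

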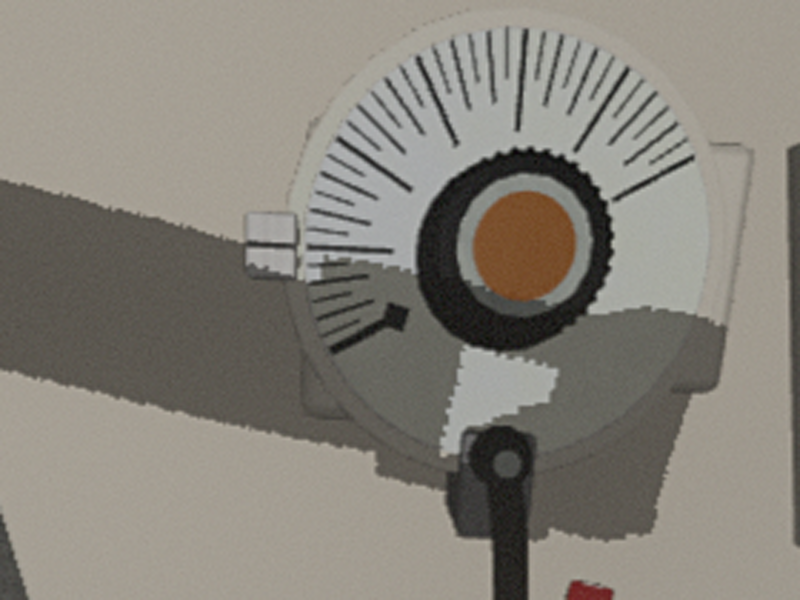

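The 30° line at (307,247) now lines up with the index line at (297,246). I'll straddle the lever again to tighten it.

Call:
drive_tool --pt "-0.02 0.03 0" --pt "-0.034 0.046 0" --pt "-0.034 0.046 0.01" --pt "-0.034 0.046 0.03" --pt "-0.034 0.046 0.06" --pt "-0.034 0.046 0.09" --pt "-0.034 0.046 0.115" --pt "-0.034 0.046 0.132" --pt "-0.034 0.046 0.132" --pt "-0.034 0.046 0.132" --pt "-0.034 0.046 0.132" --turn '[-0.1, -0.12, -0.12, -0.12, -0.12, -0.12, -0.12, -0.12, -0.12, -0.12, -0.12]' --claw '[-0.35, -0.35, -0.35, -0.35, -0.35, -0.35, -0.35, -0.35, -0.35, -0.35, -0.35]'

```text
t: 16.53
position: [0.5263, -0.1272, 0.2009]
eef_rot: [179.9, 0.0, 86.8]
wrist_force: [0.4, -0.7, 0.3]
width: 0.323
grip_force: 0.0
```

Call:
drive_tool --pt "0.0003 -0.006 0" --pt "0.0012 -0.012 0" --pt "0.0027 -0.0177 0" --pt "0.0047 -0.0234 0" --pt "0.0073 -0.0288 0" --pt "0.0105 -0.0339 0" --pt "0.0141 -0.0387 0" --pt "0.0182 -0.043 0" --pt "0.0182 -0.043 0" --turn '[0.1, 0.2, 0.3, 0.4, 0.5, 0.6, 0.7, 0.8, 0.8]' --claw '[-0.35, -0.35, -0.35, -0.35, -0.35, -0.35, -0.35, -0.35, -0.35]'

```text
t: 17.28
position: [0.4849, -0.1069, 0.202]
eef_rot: [179.7, -0.1, 40.9]
wrist_force: [1.8, 0.1, -0.1]
width: 0.324
grip_force: 0.4
```

Call:
drive_tool --pt "0.0001 -0.003 0" --pt "0.0003 -0.006 0" --pt "0.0007 -0.009 0" --pt "0.0012 -0.012 0" --turn '[0.05, 0.1, 0.15, 0.2]' --claw '[-0.35, -0.35, -0.35, -0.35]'

```text
t: 17.62
position: [0.4789, -0.0979, 0.202]
eef_rot: [179.7, -0.2, 29.5]
wrist_force: [4.6, -0.7, -1.4]
width: 0.326
grip_force: 2.1
```

Call:
drive_tool --pt "0.0001 -0.003 0" --pt "0.0003 -0.006 0" --turn '[0.05, 0.1]' --claw '[-0.35, -0.35]'

```text
t: 17.78
position: [0.4762, -0.0925, 0.202]
eef_rot: [179.7, -0.3, 23.8]
wrist_force: [4.5, -3.3, -0.7]
width: 0.325
grip_force: 2.1
```

Call:
drive_tool --pt "0.0001 -0.003 0" --pt "0.0003 -0.006 0" --turn '[0.05, 0.1]' --claw '[-0.35, -0.35]'

```text
t: 17.95
position: [0.4741, -0.087, 0.2021]
eef_rot: [179.7, -0.3, 18.1]
wrist_force: [3.7, -2.5, -1.3]
width: 0.328
grip_force: 2.1
```

Call:
drive_tool --pt "0.0001 -0.003 0" --pt "0.0003 -0.006 0" --turn '[0.05, 0.1]' --claw '[-0.35, -0.35]'

```text
t: 18.12
position: [0.4725, -0.0813, 0.2021]
eef_rot: [179.7, -0.3, 12.3]
wrist_force: [4.0, -3.1, -0.3]
width: 0.326
grip_force: 2.2
```

Call:
drive_tool --pt "0.0001 -0.003 0" --pt "0.0003 -0.006 0" --turn '[0.05, 0.1]' --claw '[-0.35, -0.35]'

```text
t: 18.28
position: [0.4716, -0.0756, 0.2021]
eef_rot: [179.7, -0.4, 6.6]
wrist_force: [5.1, -4.5, -0.8]
width: 0.323
grip_force: 2.6
```

Call:
drive_tool --pt "0.0001 -0.003 0" --pt "0.0003 -0.006 0" --turn '[0.05, 0.1]' --claw '[-0.35, -0.35]'

```text
t: 18.45
position: [0.4714, -0.0699, 0.2022]
eef_rot: [179.7, -0.4, 0.9]
wrist_force: [4.7, -6.2, -1.2]
width: 0.326
grip_force: 3.2
```

Call:
drive_tool --pt "0.0001 -0.003 0" --pt "0.0003 -0.006 0" --turn '[0.05, 0.1]' --claw '[-0.35, -0.35]'

```text
t: 18.62
position: [0.4717, -0.0643, 0.2022]
eef_rot: [179.7, -0.4, -4.9]
wrist_force: [5.6, -8.0, -2.0]
width: 0.326
grip_force: 3.8
```

Call:
drive_tool --pt "0.0001 -0.003 0" --turn '[0.05]' --claw '[-0.35]'

```text
t: 18.7
position: [0.472, -0.0615, 0.2022]
eef_rot: [179.7, -0.5, -7.7]
wrist_force: [5.8, -8.5, -2.4]
width: 0.322
grip_force: 4.2
```

Call:
drive_tool --pt "0.0001 -0.003 0" --turn '[0.05]' --claw '[-0.35]'

```text
t: 18.78
position: [0.4725, -0.0588, 0.2022]
eef_rot: [179.7, -0.5, -10.6]
wrist_force: [4.4, -9.6, -1.9]
width: 0.324
grip_force: 4.5
```

Call:
drive_tool --pt "0.0001 -0.002 0" --turn '[0.03]' --claw '[-0.35]'

```text
t: 18.87
position: [0.4729, -0.0569, 0.2022]
eef_rot: [179.7, -0.5, -12.3]
wrist_force: [3.7, -9.8, -2.0]
width: 0.326
grip_force: 4.7
```

Tangential force is about 10 N, which is firm. I'll back off, lift and look.

Call:
drive_tool --pt "0 0.005 0" --pt "0 0.009 0" --pt "0 0.009 0" --pt "0 0.009 -0.03" --pt "0 0.009 -0.07" --pt "0 0.009 -0.11" --pt "0 0.009 -0.14" --pt "0 0.009 -0.14" --pt "0 0.009 -0.14" --turn '[0, 0, 0, 0, 0, 0, 0, 0, 0]' --claw '[-0.35, -0.35, -0.35, -0.35, -0.35, -0.35, -0.35, -0.35, -0.35]'

```text
t: 19.62
position: [0.4693, -0.0634, 0.342]
eef_rot: [180.0, -0.3, -12.3]
wrist_force: [0.2, 0.8, -1.2]
width: 0.326
grip_force: 0.0
```

```bash
python3 m.py w5
python3 - <<'E'
import cv2
a=cv2.imread('pics/w5.png'); cv2.imwrite('pics/w5c.png',cv2.resize(a[0:240,110:430],(800,600),interpolation=cv2.INTER_CUBIC))
E
```

```text
t 19.6167 q [-21.5 -14.9 106.6   0.   88.   80.8] pos [ 0.4693 -0.0634  0.342 ] yaw -12.3
zero_mark 0.9 [ 0.4756 -0.0242  0.1775] [[219. 181.]]
index_mark 0.71 [0.4712 0.0131 0.1712] [[189. 190.]]
ring_grip 0.96 [ 0.5467 -0.0038  0.1949] [[180. 121.]]
clamp_screw 0.88 [ 0.5286 -0.07    0.2135] [[249. 125.]]
```

View pics/w5c.png

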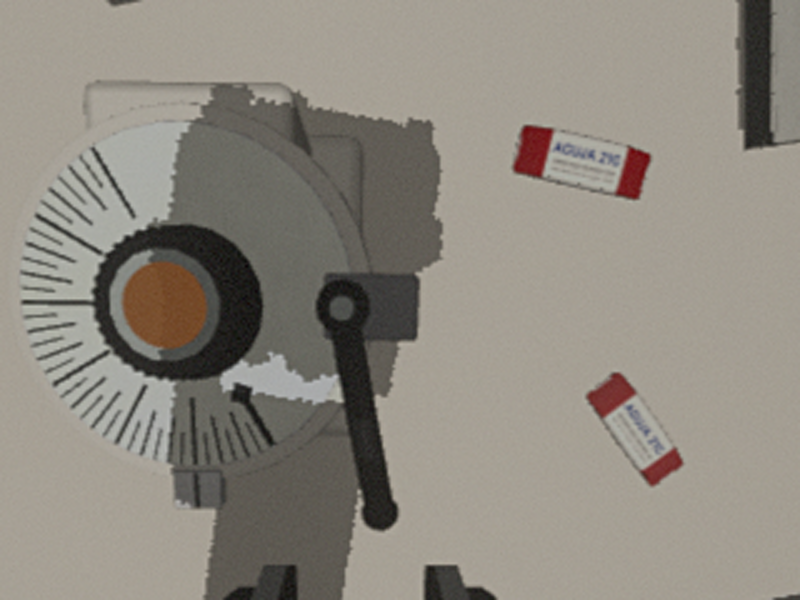

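The dial still reads 30°: the line at (194,463) meets the index at (197,475). The lever is at about 1.72 rad, roughly 0.35 past the bite, and the robot is clear of everything. I'll hand the job in.

```bash
python3 -c "
from workcell import arm
print(arm.job_done())"
```

```text
the job is handed in; nothing more can be done
None
```

I loosened the clamp, set the dial to 30° at the index line, re-tightened the lever to about 10 N (firm, not forced) without going near the bottles, and handed the job in; no verdict came back.

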